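# Drive home the proud wedge of a shelf riser

## Task

One of the two wooden wedges that lock the plywood shelf riser still stands proud. Take the orange-handled hand tamper and tap or press that wedge down with the tamper until it stops and is fully home; the gripper itself must not touch it. Then stand the tamper upright on the bench and let go of it, leaving the tape roll, jar and padlock where they are.

Things in the scene. Friction and masses are not known exactly. Their poses are not given: they have to be found in the camera images.
- tamper_grip (a point): loose hand tamper standing upright on the bench, 110 mm tall, about 0.3 kg: flat round black rubber foot (50 mm diameter, 30 mm high), steel collar (36 mm) up to 38 mm, round orange handle (28 mm diameter) to 100 mm, end cap (32 mm). Point: on the axis, 75 mm above the foot's underside, 35 mm below the top; grip here from above in any yaw. z axis: up along the handle
- wedge_top (a point): centre of the level top face, 22 mm (x axis) by 36 mm (y axis), of the proud dark-wood wedge, the face to strike. The wedge, 100 mm long and tapering downward, stands upright in a slot at one end of the riser and moves only straight down. Top face 140 to 150 mm above the bench at the start, 120 mm when fully home
- wedge (a joint): how far the proud wedge has been driven down, in m: 0 to 0.010 at the start, hard stop (fully home) at 0.030. Stiff dry friction of about 6 N; it stays where it is left
- riser: fixed plywood shelf riser, 390 mm long (y axis), 130 mm deep (x axis), end panels 90 mm high; origin under its middle. A wedge stands at each end, 155 mm from the middle: the proud one, and an equal one already home (top at 120 mm). A carton in the middle reaches 114 mm; nothing else is higher than 90 mm
- tape: bystander: roll of tan packing tape lying flat, a ring of 90 mm diameter and 45 mm high; origin at the centre of its underside
- jar: bystander: small jar with a blue cap, 60 mm diameter, 60 mm high; origin at the centre of its underside
- padlock: bystander: brass padlock standing with its shackle up, 30 by 50 mm, 67 mm high; origin at the centre of its underside
Not all that is in view belongs to the job. Of the things like the part that bears tamper_grip, leave any that is blue; of the rest the smaller one is meant.

How it is judged:
By the outcome, as a careful person would: the job done as asked, in the order asked, and still so for the second after the job is handed in, with the robot touching nothing.
It also fails if it takes over 51 s, if anything falls off the work surface, if the arm or the gripper's body presses on something with over 40 N, if the wrist force passes 120 N, or if a joint passes its speed limit or range.

## Robot

A 7-joint arm with a two-finger parallel gripper is mounted at the origin on the work surface. World frame = base frame: x ahead of the robot, y to its left, z up, the work surface at z = 0. Lengths are in m, angles in degrees, forces in N, time in s.
With the tool pointing down it reaches from about 0.4 to 0.925 m from the base axis. Payload 5.6 kg.
Tool frame: the origin (TCP) lies on the front face of the gripper's body, between the roots of the fingers; the fingertips stand 73 mm ahead of it and the grasp point (between the pads) lies 54 mm ahead of it; z points along the fingers, y is the line along which they close (so a half turn about z gives the same grasp; the last joint's range is limited). The gripper opens to 85 mm and grips with 20 to 120 N. Pads are 22 mm wide; open, the fingers measure 114 mm over their backs; the gripper's body (76 mm by 85 mm) begins 54 mm behind the grasp point. The pads swing forward as they close: fully open they stand 13 mm farther back than shut.
Start: joints at [-2.464, 26.786, -0.665, 91.828, 0.344, 61.387, -3.226], TCP at [0.65, -0, 0.304] pointing down, gripper open.
Joint ranges: [-144.91, 144.91], [-17.63, 115.5], [-89.93, 88.59], [15.96, 139.68], [-74.01, 254.01], [8.47, 105.57], [-167.45, 167.45]. Speed limits (degrees/s): [147.25, 147.25, 180, 180, 180, 180, 180].

## Interface

Orientations are given as [roll, pitch, yaw] about the fixed x, y, z axes, in that order (R = Rz(yaw) Ry(pitch) Rx(roll)).
In Python, from cell import telemetry, eyes, order gives the robot as it stands.
- The arm moves only by the tool drive_tool, never from a script. Its argument "moves" is a list of rows, each an object with "jaw": the opening, from 0 (shut) to 1 (fully open); "travel": the shift along the tool's x, y, z normalised to -1 to 1, where 1 is 25 cm, a list of three; "turn": the turn about the tool's z normalised to -1 to 1, where 1 is 90 degrees. In form: [{"jaw": jaw, "travel": [dx, dy, dz], "turn": turn}, ...]. A call has 1 to 20 rows; each row is the pose to reach, as a shift and turn from the pose commanded when the call began, along the tool's axes at that moment; what a row does not reach only later rows make up. A row lasts 1/10 s, in which the tool goes at most 50 mm and 8.59 degrees, less where a joint would pass 70% of its speed; a pose out of reach is approached as far as the arm can. A call with a number of a shift or a turn outside -1 to 1 is refused whole. A call with a gripper value outside its range is refused whole. The fingers move at their own pace and stop on an object; the grip force is fixed at half the most. Time passes only in rows, so rows that repeat a pose let the fingers close. It gives the time, the measured TCP pose, the force, the opening and the grip force at its end, in the units of the state.
- telemetry.state(): the state, without advancing time (a new reading comes with each control period).
- eyes.camera(name): name is "scene" or "side" or "wrist"; returns the picture (420x560x3 uint8, red, green, blue); there is no depth.
- eyes.camera_params(name): a dict with "intrinsics" (3x3 intrinsics, pixels), "extrinsics" (4x4, takes a point from camera to world coordinates); the wrist camera has in their place "tool_from_camera" (4x4, takes a point from camera to tool coordinates, whose origin is the TCP and whose axes are the flange's). Camera axes: x right, y down, z forward; pixel columns grow to the right and rows downward; lengths in m; the calibration is good to about 2 mm. A picture is of the moment at which its call begins: read the wrist's pose just before it. camera_params takes no time and is no camera call.
- order.finish_job(): hands the job in; it is judged then, once.
The state is a dict: "time_s": time; "joints": joint angles; "dq": joint speeds; "joint_efforts": joint torques, N m; "position": TCP position; "ee_rot": TCP orientation; "wrist_force": force on the tool from outside, world axes, zero at the start; "torque": the same for the moment, N m; "width": finger opening in m; "grasp_force": force on a finger pad.
Only numpy, scipy, OpenCV 4.12 (cv2) and the standard library are available. Lean on these libraries where they do the work, as an engineer would, in place of code of your own. Each camera call takes 0.05 s, during which the arm holds its last target. There are 200 camera calls.

## Working session

There is one attempt and no reset: what is moved stays moved. The work goes in short steps, Python scripts to look and compute and a tool call to move; the robot and the scene stay as the last step left them, time stands still between calls to the robot, and variables do not carry over. Pictures are saved under pics/ and viewed, at most 10 in all, crops included, and the job is handed in when it is done.

Besides the shell and the picture viewer there is one more tool, called after "Emit:" by a JSON object that holds its "method" and its "body", one argument or row to a line. drive_tool: Moves the arm, as the interface text tells. Its arguments: {"type":"object","properties":{"moves":{"type":"array","items":{"type":"object","properties":{"jaw":{"type":"number"},"travel":{"type":"array","items":{"type":"number"}},"turn":{"type":"number"}}}}},"required":["moves"]}

```bash
mkdir -p pics
cat > h.py <<'E'
import numpy as np, cv2
from cell import telemetry, eyes, order
def snap(n,f):
    im=eyes.camera(n); cv2.imwrite('pics/'+f,im[:,:,::-1]); return im
def ray(n,uv,z):
    p=eyes.camera_params(n);K=np.array(p["intrinsics"]);T=np.array(p["extrinsics"])
    d=T[:3,:3]@np.linalg.inv(K)@np.array([uv[0],uv[1],1.]);o=T[:3,3]
    return o+d*(z-o[2])/d[2]
def proj(n,P):
    p=eyes.camera_params(n);K=np.array(p["intrinsics"]);T=np.linalg.inv(np.array(p["extrinsics"]))
    c=K@(T[:3,:3]@np.array(P,float)+T[:3,3]); return c[:2]/c[2]
E
python3 - <<'E'
from h import *
a=snap('scene','scene.png');b=snap('side','side.png')
for n in('scene','side'):print(np.array(eyes.camera_params(n)['extrinsics']).round(3).tolist())
s=telemetry.state();print(s['time_s'],s['position'],s['ee_rot'],s['width'])
E
```

```text
[[0.376, 0.627, -0.683, 1.249], [0.927, -0.248, 0.282, -0.395], [0.008, -0.739, -0.674, 0.81], [0.0, 0.0, 0.0, 1.0]]
[[0.906, -0.273, 0.322, 0.233], [-0.422, -0.563, 0.71, -0.805], [-0.013, -0.78, -0.626, 0.755], [0.0, 0.0, 0.0, 1.0]]
0.1 [ 6.49602083e-01 -7.02929906e-05  3.03011790e-01] [-1.79904993e+02  5.69998586e-03  8.99928422e+01] 0.08506857194312495
```

View pics/scene.png

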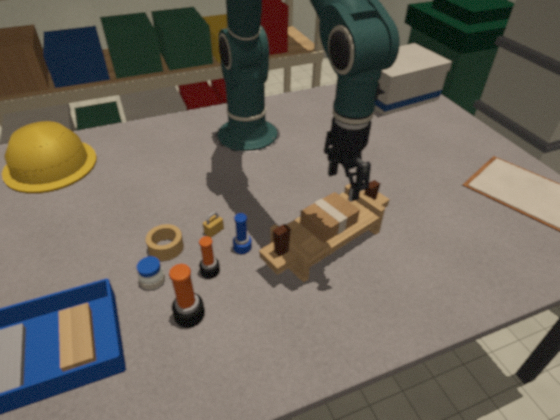

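View pics/side.png

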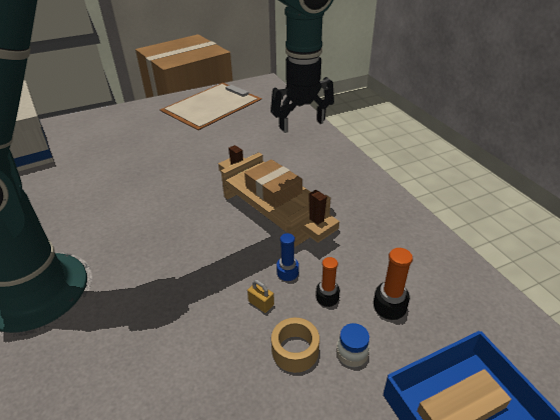

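Scene view: there are three tampers, small orange at (208,257), large orange at (185,295) and blue at (242,233). The small orange one is meant, because blue is excluded and it is the smaller of the other two. The proud wedge looks like the near one, at (281,240) in scene and (318,207) in side; the other, at (372,188), looks lower. Next I'll measure these and check an enlarged crop.

Run:
```python
from h import *
R={'scene':cv2.imread('pics/scene.png'),'side':cv2.imread('pics/side.png')}
a=cv2.resize(R['scene'][190:340,140:400],None,fx=3,fy=3,interpolation=cv2.INTER_CUBIC)[:,:780]
b=cv2.resize(R['side'][140:320,210:420],None,fx=3.3,fy=3.3,interpolation=cv2.INTER_CUBIC)
cv2.imwrite('pics/c1.png',a);cv2.imwrite('pics/c2.png',b)
def tri(uvs):
    A=np.zeros((3,3));B=np.zeros(3)
    for n,uv in uvs.items():
        p=ray(n,uv,0);q=ray(n,uv,.5);d=(q-p)/np.linalg.norm(q-p);M=np.eye(3)-np.outer(d,d);A+=M;B+=M@p
    return np.linalg.solve(A,B)
for n,im in R.items():
    h=cv2.cvtColor(im,cv2.COLOR_BGR2HSV)
    for nm,lo,hi in(('orange',(3,190,110),(12,255,255)),('dark',(0,90,15),(14,255,95)),('blue',(108,150,60),(122,255,255))):
        m=cv2.inRange(h,lo,hi);k,l,st,c=cv2.connectedComponentsWithStats(m)
        for i in range(1,k):
            if st[i,4]>60 and 140<st[i,1]<330: print(n,nm,st[i].tolist(),c[i].round(1),ray(n,c[i],.1).round(3))
```

```text
scene orange [200, 237, 11, 11, 87] [205.6 242.1] [ 0.562 -0.291  0.1  ]
scene orange [171, 265, 19, 18, 247] [179.6 273.3] [ 0.631 -0.367  0.1  ]
scene dark [364, 182, 15, 17, 160] [372.  189.2] [0.536 0.17  0.1  ]
scene dark [271, 225, 20, 31, 400] [281.4 239. ] [ 0.617 -0.124  0.1  ]
scene blue [236, 214, 10, 26, 195] [240.7 225.3] [ 0.539 -0.198  0.1  ]
scene blue [234, 241, 16, 12, 112] [241.9 247.8] [ 0.61  -0.219  0.1  ]
scene blue [0, 280, 111, 51, 1415] [ 53.  303.6] [ 0.615 -0.619  0.1  ]
scene blue [0, 321, 125, 91, 1609] [ 62.4 379.4] [ 0.79  -0.606  0.1  ]
side orange [389, 248, 23, 16, 283] [400.5 255.6] [ 0.708 -0.331  0.1  ]
side orange [323, 257, 15, 11, 130] [329.5 262.4] [ 0.569 -0.285  0.1  ]
side dark [229, 145, 14, 19, 192] [235.3 154. ] [0.536 0.173 0.1  ]
side dark [309, 190, 18, 35, 487] [316.8 206.3] [ 0.63  -0.119  0.1  ]
side dark [384, 259, 27, 39, 663] [395.4 279.5] [ 0.661 -0.379  0.1  ]
side dark [322, 267, 15, 25, 294] [328.4 278.9] [ 0.545 -0.322  0.1  ]
side blue [280, 233, 15, 33, 354] [287.1 248.4] [ 0.509 -0.213  0.1  ]
side blue [277, 260, 21, 21, 223] [287.  272.5] [ 0.481 -0.273  0.1  ]
side blue [340, 324, 29, 28, 648] [354.3 337.4] [ 0.521 -0.454  0.1  ]
```

View pics/c1.png

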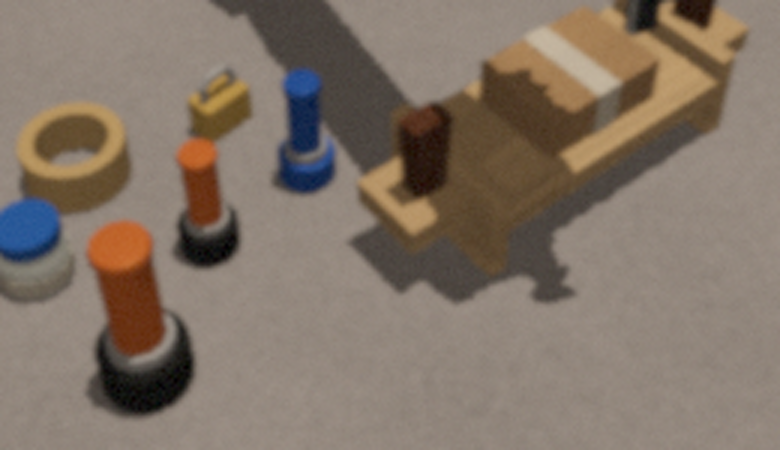

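View pics/c2.png

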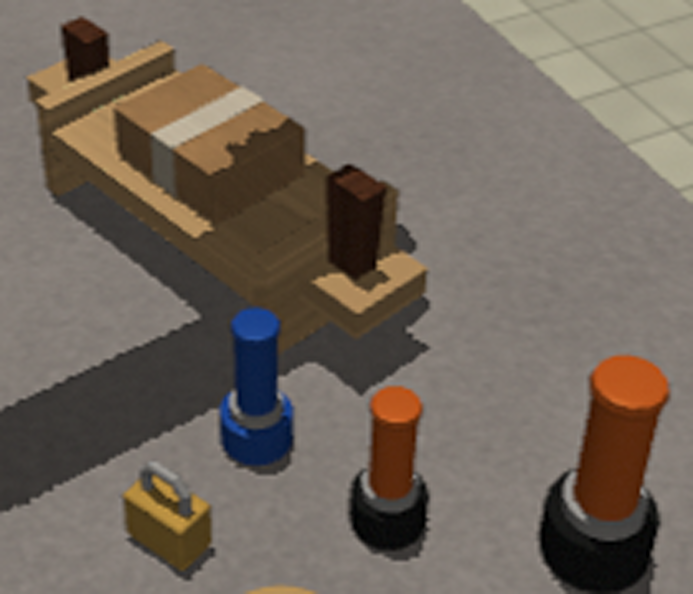

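Crops: the small orange tamper's cap is at scene (206,239.7) and side (330,262.4). It is clearly slimmer than the other orange one, so it is the right tool. The near wedge is the tall one, with its top centre at scene (282.3,229.7) and side (317.9,195.5).

```bash
cat >> h.py <<'E'
def tri(uvs):
    A=np.zeros((3,3));B=np.zeros(3)
    for n,uv in uvs.items():
        p=ray(n,uv,0);q=ray(n,uv,.5);d=(q-p)/np.linalg.norm(q-p);M=np.eye(3)-np.outer(d,d);A+=M;B+=M@p
    return np.linalg.solve(A,B)
E
python3 - <<'E'
from h import *
c1=lambda u,v:(u/3+140-.33,v/3+190-.33); c2=lambda u,v:(u/3.3+210-.35,v/3.3+140-.35)
for nm,a,b in(('tamper',(198,149),(396,404)),('wedge',(427,119),(356,183)),('blue',(302,80),(256,323)),('far wedge',(0,0),(85,35)),('big',(121,245),(629,382))):
    if nm!='far wedge':print(nm,tri({'scene':c1(*a),'side':c2(*b)}).round(4), [ray(n,uv,.11 if nm!='wedge' else .145).round(4) for n,uv in(('scene',c1(*a)),('side',c2(*b)))])
    else: print(nm,ray('side',c2(*b),.12).round(4))
def R(u,v,z):return ray('side',c2(u,v),z).round(3)
print('wedge corners side',[R(*p,.145) for p in((331,175),(351,168),(384,186),(363,199))])
print('padlock',R(168,515,.04)[:2],'riser near corners',R(313,278,.09),R(360,318,.09),R(427,272,.09))
S=cv2.imread('pics/side.png')
for n,uv in(('jar',(354,336)),):print(n,ray('side',uv,.06).round(3))
print('tape',ray('side',(296,338),.045).round(3)); print(np.array(eyes.camera_params('wrist')['tool_from_camera']).round(3).tolist())
E
```

```text
tamper [ 0.5642 -0.2912  0.1099] [array([ 0.5633, -0.2902,  0.11  ]), array([ 0.5643, -0.2928,  0.11  ])]
wedge [ 0.6257 -0.1269  0.1399] [array([ 0.6303, -0.1288,  0.145 ]), array([ 0.6224, -0.1328,  0.145 ])]
blue [ 0.5189 -0.1922  0.1096] [array([ 0.5188, -0.1918,  0.11  ]), array([ 0.5188, -0.1932,  0.11  ])]
far wedge [0.5339 0.1603 0.12  ]
big [ 0.6709 -0.3672  0.1506] [array([ 0.6352, -0.3653,  0.11  ]), array([ 0.7004, -0.338 ,  0.11  ])]
wedge corners side [array([ 0.611, -0.118,  0.145]), array([ 0.627, -0.117,  0.145]), array([ 0.638, -0.144,  0.145]), array([ 0.618, -0.15 ,  0.145])]
padlock [ 0.428 -0.257] riser near corners [ 0.581 -0.151  0.09 ] [ 0.591 -0.2    0.09 ] [ 0.654 -0.18   0.09 ]
jar [ 0.54 -0.43  0.06]
tape [ 0.448 -0.38   0.045]
[[0.0, -0.957, -0.292, 0.074], [1.0, 0.0, -0.0, -0.001], [0.0, -0.292, 0.957, -0.071], [0.0, 0.0, 0.0, 1.0]]
```

Both heights check out: the tamper top triangulates to 0.110 and the wedge top to about 0.140. I'll move above the tamper.

Emit:
{"method": "drive_tool", "body": {
  "moves": [
    {"jaw": 1,"travel": [-1,-0.342,0],"turn": 0},
    {"jaw": 1,"travel": [-1,-0.342,0],"turn": 0},
    {"jaw": 1,"travel": [-1,-0.342,0],"turn": 0},
    {"jaw": 1,"travel": [-1,-0.342,0],"turn": 0},
    {"jaw": 1,"travel": [-1,-0.342,0],"turn": 0},
    {"jaw": 1,"travel": [-1,-0.342,0],"turn": 0},
    {"jaw": 1,"travel": [-1,-0.342,0],"turn": 0},
    {"jaw": 1,"travel": [-1,-0.342,0],"turn": 0},
    {"jaw": 1,"travel": [-1,-0.342,0],"turn": 0}
  ]
}}

```text
time_s: 1.0
position: [0.5655, -0.2474, 0.3037]
ee_rot: [180.0, -0.1, 90.2]
wrist_force: [-1.3, 1.2, -0.0]
width: 0.0853
grasp_force: 0.0
```

Emit:
{"method": "drive_tool", "body": {
  "moves": [
    {"jaw": 1,"travel": [-0.16,0,0],"turn": 0},
    {"jaw": 1,"travel": [-0.16,0,0],"turn": 0},
    {"jaw": 1,"travel": [-0.16,0,0.15],"turn": 0},
    {"jaw": 1,"travel": [-0.16,0,0.15],"turn": 0},
    {"jaw": 1,"travel": [-0.16,0,0.15],"turn": 0}
  ]
}}

```text
time_s: 1.5
position: [0.5649, -0.2884, 0.266]
ee_rot: [-179.9, -0.1, 90.1]
wrist_force: [0.7, -0.3, 0.5]
width: 0.0855
grasp_force: 0.0
```

Run:
```python
from h import *
from scipy.spatial.transform import Rotation as Ro
s=telemetry.state();im=snap('wrist','w1.png');p=eyes.camera_params('wrist')
T=np.eye(4);T[:3,:3]=Ro.from_euler('xyz',s['ee_rot'],degrees=True).as_matrix();T[:3,3]=s['position'];T=T@np.array(p['tool_from_camera'])
K=np.array(p['intrinsics'])
h=cv2.cvtColor(im,cv2.COLOR_RGB2HSV);m=cv2.inRange(h,(3,170,80),(14,255,255))
k,l,st,c=cv2.connectedComponentsWithStats(m)
print(s['position'],s['ee_rot'],s['time_s'])
for i in range(1,k):
    if st[i,4]>100:
        d=T[:3,:3]@np.linalg.inv(K)@np.append(c[i],1);print(st[i],c[i],T[:3,3]+d*(.11-T[2,3])/d[2])
q=np.linalg.inv(T)@np.array([.5642,-.2912,.11,1]);q=K@q[:3];print('expected cap px',q[:2]/q[2])
```

```text
[ 0.5648791  -0.28838398  0.26601122] [-1.79904411e+02 -6.97313137e-02  9.01256260e+01] 1.5
[ 262  186   37   51 1370] [279.75839416 212.74233577] [ 0.56371824 -0.2858746   0.11      ]
[360 255  55  34 304] [380.82565789 265.44407895] [ 0.6512675  -0.33342611  0.11      ]
expected cap px [280.32786225 218.91115681]
```

View pics/w1.png

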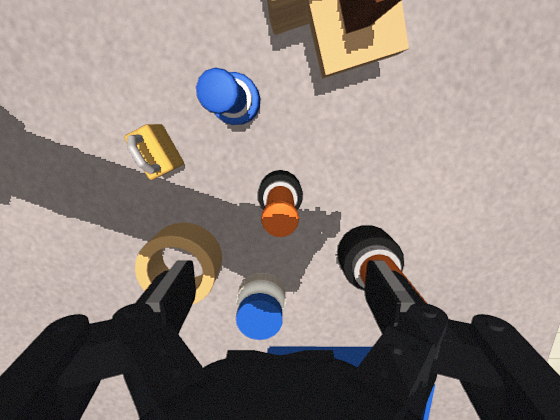

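Wrist view: the small tamper's cap is at about (280,218), matching the predicted (280,219), and the space for both fingers beside it is clear. I'll descend and grip.

Emit:
{"method": "drive_tool", "body": {
  "moves": [
    {"jaw": 1,"travel": [-0.01,0,0.2],"turn": 0},
    {"jaw": 1,"travel": [-0.01,0,0.3],"turn": 0},
    {"jaw": 1,"travel": [-0.01,0,0.4],"turn": 0},
    {"jaw": 1,"travel": [-0.01,0,0.5],"turn": 0},
    {"jaw": 1,"travel": [-0.01,0,0.55],"turn": 0},
    {"jaw": 1,"travel": [-0.01,0,0.55],"turn": 0},
    {"jaw": 1,"travel": [-0.01,0,0.55],"turn": 0},
    {"jaw": 0,"travel": [-0.01,0,0.55],"turn": 0},
    {"jaw": 0,"travel": [-0.01,0,0.55],"turn": 0},
    {"jaw": 0,"travel": [-0.01,0,0.55],"turn": 0},
    {"jaw": 0,"travel": [-0.01,0,0.55],"turn": 0},
    {"jaw": 0,"travel": [-0.01,0,0.55],"turn": 0},
    {"jaw": 0,"travel": [-0.01,0,0.55],"turn": 0},
    {"jaw": 0,"travel": [-0.01,0,0.55],"turn": 0},
    {"jaw": 0,"travel": [-0.01,0,0.55],"turn": 0}
  ]
}}

```text
time_s: 3.05
position: [0.5647, -0.2927, 0.1295]
ee_rot: [180.0, 0.0, 90.0]
wrist_force: [-0.8, 1.1, 5.6]
width: 0.0272
grasp_force: 58.7
```

Emit:
{"method": "drive_tool", "body": {
  "moves": [
    {"jaw": 0,"travel": [0,0,-0.1],"turn": 0},
    {"jaw": 0,"travel": [0,0,-0.24],"turn": 0},
    {"jaw": 0,"travel": [0,0,-0.4],"turn": 0},
    {"jaw": 0,"travel": [0,0,-0.56],"turn": 0},
    {"jaw": 0,"travel": [0,0,-0.72],"turn": 0},
    {"jaw": 0,"travel": [0,0,-0.72],"turn": 0},
    {"jaw": 0,"travel": [0.15,0.05,-0.72],"turn": 0},
    {"jaw": 0,"travel": [0.3,0.1,-0.72],"turn": 0},
    {"jaw": 0,"travel": [0.45,0.16,-0.72],"turn": 0},
    {"jaw": 0,"travel": [0.6,0.22,-0.72],"turn": 0},
    {"jaw": 0,"travel": [0.66,0.245,-0.72],"turn": 0},
    {"jaw": 0,"travel": [0.66,0.245,-0.72],"turn": 0},
    {"jaw": 0,"travel": [0.66,0.245,-0.72],"turn": 0},
    {"jaw": 0,"travel": [0.66,0.245,-0.72],"turn": 0}
  ]
}}

```text
time_s: 4.45
position: [0.6248, -0.1298, 0.308]
ee_rot: [-179.9, 0.1, 89.8]
wrist_force: [-0.5, 0.4, -3.9]
width: 0.0272
grasp_force: 59.7
```

Run:
```python
from h import *
a=snap('scene','s2.png');b=snap('side','d2.png')
c=np.hstack([cv2.resize(a[110:310,180:380],(400,400)),cv2.resize(b[80:280,220:420],(400,400))])
cv2.imwrite('pics/c3.png',c[:,:,::-1]);s=telemetry.state();print(s['position'],s['wrist_force'],s['width'])
for n in('scene','side'):print(n,proj(n,[s['position'][0],s['position'][1],s['position'][2]-.129]),proj(n,[.6257,-.1269,.14]))
```

```text
[ 0.62507535 -0.12953705  0.30850946] [-0.5382904  -0.57295463 -3.1146474 ] 0.02721968463730689
scene [281.0159204  216.66084936] [281.97442785 229.36783069]
side [318.48559848 181.52291988] [317.50515101 195.00302391]
```

View pics/c3.png

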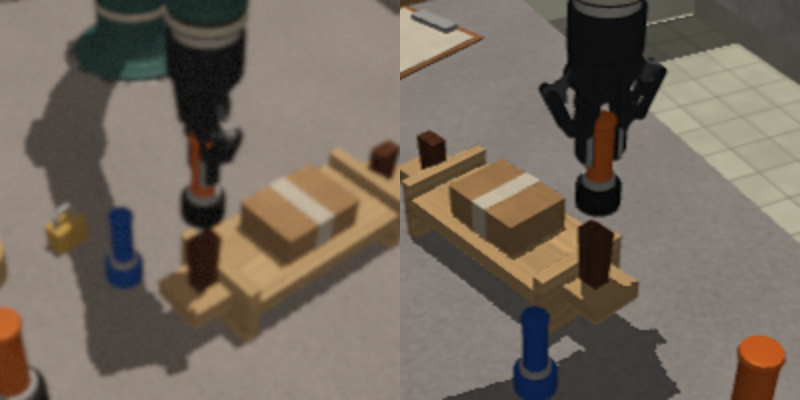

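The tamper is held upright, and the foot sits directly above the proud wedge in both views. I'll press down slowly.

Emit:
{"method": "drive_tool", "body": {
  "moves": [
    {"jaw": 0,"travel": [0.01,0,0.04],"turn": 0},
    {"jaw": 0,"travel": [0.01,0,0.08],"turn": 0},
    {"jaw": 0,"travel": [0.01,0,0.11],"turn": 0},
    {"jaw": 0,"travel": [0.01,0,0.13],"turn": 0},
    {"jaw": 0,"travel": [0.01,0,0.14],"turn": 0},
    {"jaw": 0,"travel": [0.01,0,0.15],"turn": 0},
    {"jaw": 0,"travel": [0.01,0,0.16],"turn": 0},
    {"jaw": 0,"travel": [0.01,0,0.17],"turn": 0},
    {"jaw": 0,"travel": [0.01,0,0.18],"turn": 0},
    {"jaw": 0,"travel": [0.01,0,0.19],"turn": 0},
    {"jaw": 0,"travel": [0.01,0,0.2],"turn": 0},
    {"jaw": 0,"travel": [0.01,0,0.2],"turn": 0}
  ]
}}

```text
time_s: 5.75
position: [0.6258, -0.125, 0.2584]
ee_rot: [-180.0, 0.0, 90.0]
wrist_force: [-1.4, 0.4, -1.3]
width: 0.027
grasp_force: 60.2
```

Emit:
{"method": "drive_tool", "body": {
  "moves": [
    {"jaw": 0,"travel": [0,0,0.008],"turn": 0},
    {"jaw": 0,"travel": [0,0,0.016],"turn": 0},
    {"jaw": 0,"travel": [0,0,0.024],"turn": 0},
    {"jaw": 0,"travel": [0,0,0.028],"turn": 0}
  ]
}}

```text
time_s: 6.15
position: [0.6258, -0.125, 0.2517]
ee_rot: [180.0, 0.0, 90.0]
wrist_force: [-2.6, 0.2, 1.4]
width: 0.0271
grasp_force: 60.2
```

Emit:
{"method": "drive_tool", "body": {
  "moves": [
    {"jaw": 0,"travel": [0,0,0.004],"turn": 0},
    {"jaw": 0,"travel": [0,0,0.008],"turn": 0}
  ]
}}

```text
time_s: 6.35
position: [0.6258, -0.125, 0.2498]
ee_rot: [180.0, 0.0, 90.0]
wrist_force: [-2.1, -0.1, 2.7]
width: 0.0274
grasp_force: 60.2
```

Emit:
{"method": "drive_tool", "body": {
  "moves": [
    {"jaw": 0,"travel": [0,0,0.004],"turn": 0},
    {"jaw": 0,"travel": [0,0,0.006],"turn": 0}
  ]
}}

```text
time_s: 6.55
position: [0.6259, -0.1251, 0.2495]
ee_rot: [180.0, 0.0, 90.0]
wrist_force: [-4.7, 0.3, 11.2]
width: 0.027
grasp_force: 60.8
```

Emit:
{"method": "drive_tool", "body": {
  "moves": [
    {"jaw": 0,"travel": [0,0,0.004],"turn": 0},
    {"jaw": 0,"travel": [0,0,0.008],"turn": 0},
    {"jaw": 0,"travel": [0,0,0.008],"turn": 0}
  ]
}}

```text
time_s: 6.85
position: [0.626, -0.1251, 0.2494]
ee_rot: [179.9, 0.0, 90.0]
wrist_force: [-7.5, 1.5, 16.5]
width: 0.0269
grasp_force: 61.8
```

Emit:
{"method": "drive_tool", "body": {
  "moves": [
    {"jaw": 0,"travel": [0,0,0.004],"turn": 0},
    {"jaw": 0,"travel": [0,0,0.008],"turn": 0},
    {"jaw": 0,"travel": [0,0,0.008],"turn": 0}
  ]
}}

```text
time_s: 7.15
position: [0.6262, -0.1252, 0.2493]
ee_rot: [179.9, 0.0, 90.0]
wrist_force: [-10.4, 0.9, 27.0]
width: 0.0273
grasp_force: 62.8
```

The wedge hit a hard stop with the foot at 0.120, and it doesn't yield at 27 N. I'll lift, return above the free starting spot and check the wedge.

Emit:
{"method": "drive_tool", "body": {
  "moves": [
    {"jaw": 0,"travel": [0,0,-0.05],"turn": 0},
    {"jaw": 0,"travel": [0,0,-0.15],"turn": 0},
    {"jaw": 0,"travel": [0,0,-0.26],"turn": 0},
    {"jaw": 0,"travel": [0,0,-0.26],"turn": 0},
    {"jaw": 0,"travel": [-0.15,-0.05,-0.26],"turn": 0},
    {"jaw": 0,"travel": [-0.3,-0.1,-0.26],"turn": 0},
    {"jaw": 0,"travel": [-0.45,-0.16,-0.26],"turn": 0},
    {"jaw": 0,"travel": [-0.6,-0.22,-0.26],"turn": 0},
    {"jaw": 0,"travel": [-0.67,-0.245,-0.26],"turn": 0},
    {"jaw": 0,"travel": [-0.67,-0.245,-0.26],"turn": 0},
    {"jaw": 0,"travel": [-0.67,-0.245,-0.26],"turn": 0},
    {"jaw": 0,"travel": [-0.67,-0.245,-0.26],"turn": 0}
  ]
}}

```text
time_s: 8.35
position: [0.5651, -0.2907, 0.3083]
ee_rot: [-180.0, -0.1, 90.1]
wrist_force: [-0.0, -0.0, -4.0]
width: 0.0269
grasp_force: 59.9
```

Run:
```python
from h import *
a=snap('scene','s3.png');b=snap('side','d3.png')
c=np.hstack([cv2.resize(a[130:330,150:350],(400,400)),cv2.resize(b[120:320,210:410],(400,400))])
cv2.imwrite('pics/c4.png',c[:,:,::-1]);s=telemetry.state();print(s['position'],s['ee_rot'],s['wrist_force'],s['width'])
for n in('scene','side'):print(n,[proj(n,[.6257,-.127,z]).round(1) for z in(.12,.14)])
```

```text
[ 0.56520514 -0.29080861  0.30883267] [-1.79987294e+02 -5.08350886e-02  9.01441672e+01] [-0.41238245  0.67651217 -3.57720615] 0.026820601379040993
scene [array([281.8, 235.6]), array([281.9, 229.4])]
side [array([317.2, 201.9]), array([317.5, 195. ])]
```

View pics/c4.png

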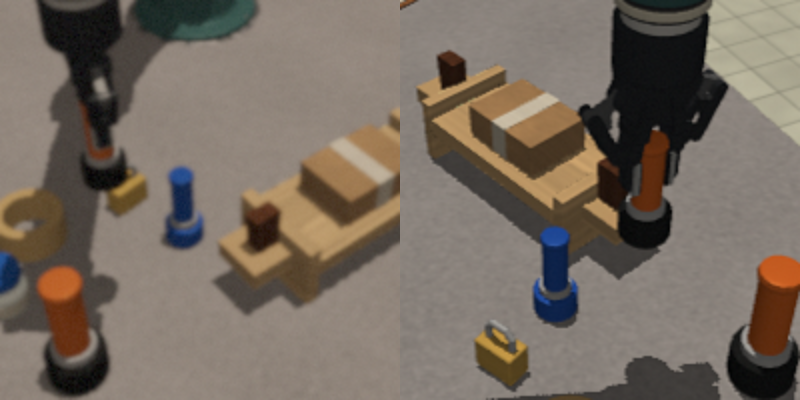

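In the scene half, the wedge top is now at about (281.5,235.5), matching the prediction for 0.120 (281.8,235.6), so it is home. The tamper is still upright over its old spot. Lowering it.

Emit:
{"method": "drive_tool", "body": {
  "moves": [
    {"jaw": 0,"travel": [0,0,0.15],"turn": 0},
    {"jaw": 0,"travel": [0,0,0.3],"turn": 0},
    {"jaw": 0,"travel": [0,0,0.45],"turn": 0},
    {"jaw": 0,"travel": [0,0,0.57],"turn": 0},
    {"jaw": 0,"travel": [0,0,0.64],"turn": 0},
    {"jaw": 0,"travel": [0,0,0.68],"turn": 0},
    {"jaw": 0,"travel": [0,0,0.7],"turn": 0},
    {"jaw": 0,"travel": [0,0,0.708],"turn": 0},
    {"jaw": 0,"travel": [0,0,0.714],"turn": 0},
    {"jaw": 0,"travel": [0,0,0.714],"turn": 0},
    {"jaw": 0,"travel": [0,0,0.714],"turn": 0}
  ]
}}

```text
time_s: 9.55
position: [0.5649, -0.2927, 0.1318]
ee_rot: [179.9, 0.0, 90.0]
wrist_force: [0.7, -0.7, -3.6]
width: 0.0274
grasp_force: 59.8
```

Emit:
{"method": "drive_tool", "body": {
  "moves": [
    {"jaw": 0,"travel": [0,0,0.004],"turn": 0},
    {"jaw": 0,"travel": [0,0,0.008],"turn": 0},
    {"jaw": 0,"travel": [0,0,0.008],"turn": 0}
  ]
}}

```text
time_s: 9.85
position: [0.5647, -0.2927, 0.1296]
ee_rot: [180.0, 0.0, 90.0]
wrist_force: [-0.9, 0.9, 0.6]
width: 0.027
grasp_force: 60.4
```

The foot is on the bench. Release, then rise straight up.

Emit:
{"method": "drive_tool", "body": {
  "moves": [
    {"jaw": 0.3,"travel": [0,0,0],"turn": 0},
    {"jaw": 0.6,"travel": [0,0,0],"turn": 0},
    {"jaw": 1,"travel": [0,0,0],"turn": 0},
    {"jaw": 1,"travel": [0,0,0],"turn": 0},
    {"jaw": 1,"travel": [0,0,0],"turn": 0},
    {"jaw": 1,"travel": [0,0,0],"turn": 0},
    {"jaw": 1,"travel": [0,0,0],"turn": 0},
    {"jaw": 1,"travel": [0,0,0],"turn": 0},
    {"jaw": 1,"travel": [0,0,-0.1],"turn": 0},
    {"jaw": 1,"travel": [0,0,-0.25],"turn": 0},
    {"jaw": 1,"travel": [0,0,-0.4],"turn": 0},
    {"jaw": 1,"travel": [0,0,-0.55],"turn": 0},
    {"jaw": 1,"travel": [0,0,-0.7],"turn": 0},
    {"jaw": 1,"travel": [0,0,-0.7],"turn": 0},
    {"jaw": 1,"travel": [0,0,-0.7],"turn": 0}
  ]
}}

```text
time_s: 11.35
position: [0.5647, -0.2926, 0.3049]
ee_rot: [179.9, 0.0, 90.0]
wrist_force: [-0.6, -0.8, -0.6]
width: 0.0857
grasp_force: 0.0
```

Run:
```python
from h import *
a=snap('scene','s4.png');b=snap('side','d4.png')
c=np.hstack([cv2.resize(a[180:330,120:320],(400,300)),cv2.resize(b[170:370,210:410],(400,400))[:300]])
cv2.imwrite('pics/c5.png',c[:,:,::-1]);s=telemetry.state();print(s['time_s'],s['position'],s['wrist_force'],s['width'])
```

```text
11.45 [ 0.56387957 -0.29219963  0.302652  ] [-0.63827225  0.636619   -1.19387681] 0.08570139625560076
```

View pics/c5.png

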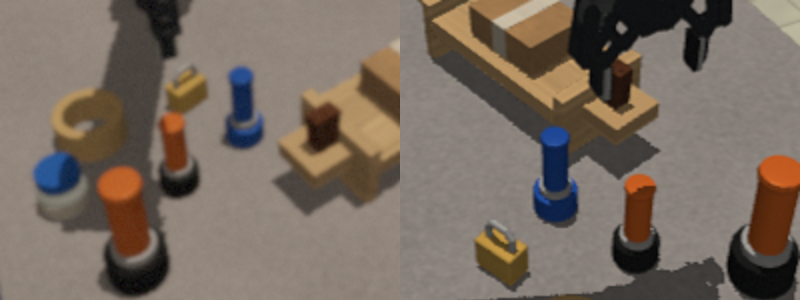

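The tamper stands upright and released at its original spot (crop left (178,160), right (637,225)). The wedge is home, and the tape, jar and padlock haven't moved.

```bash
python3 -c "
from cell import order
print(order.finish_job())"
```

```text
the job is handed in; nothing more can be done
None
```

The proud wedge is fully home, pressed down with the small orange tamper, which now stands upright and released where it was; the tape, jar and padlock are where they were, and the job was handed in at about 11.5 s.

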